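Gauge the dry-bath inserts and reject the blocked one

ROBOT

A 7-joint arm with a two-finger parallel gripper is mounted at the origin on a cart in front of the work surface, level with it; the furniture and walls round the work are solid. World frame = base frame: x ahead of the robot, y to its left, z up, the work surface at z = 0. Lengths are in m, angles in rad, forces in N, time in s.
With the tool pointing down it reaches from about 0.4 to 0.85 m from the base axis. Payload 10.4 kg.
Tool frame: the origin (TCP) lies midway between the tips of the shut fingers; the grasp point (between the pads) lies 19 mm behind it (r.grasp_offset is the distance from the TCP to the grasp point, in m); x points along the fingers, y is the direction in which the jaws open and shut, and the axes are right-handed (so a half turn about x gives the same grasp; the last joint's range is limited). The gripper opens to 87 mm and grips with 3 to 60 N. Pads are 19 mm wide; open, the fingers measure 117 mm over their backs; the gripper's body (75 mm by 190 mm) begins 51 mm behind the grasp point.
Start: joints at [1.097, 0.332, -0.065, 1.46, 0.022, 1.35, -0.088], TCP at [0.272, -0.563, 0.223] pointing down, gripper open.
Joint ranges: [-2.6, 2.6], [-0.5, 2.12], [-1.47, 1.34], [0.16, 2.42], [-1.27, 4.41], [0.06, 2.06], [-2.6, 2.6]. Speed limits (rad/s): [2.22, 2.22, 2.79, 2.79, 3.14, 3.14, 3.14].

INTERFACE

Orientations are given as a unit quaternion [x, y, z, w].
In Python, from bench import r, vision, close_job gives the robot as it stands. The module is installed in compiled form; this text tells all that it offers.
- The arm moves only by the shell command python3 -m pendant 'ROWS' [OPENING] [FORCE]. ROWS is text: rows parted by semicolons, each of 6 numbers parted by spaces: the shift along the tool's x, y, z in units of 0.25 m (1.0 is 0.25 m), then the turn, a rotation vector about the tool's x, y, z in units of 1.5 rad (1.0 is 1.5 rad). A call has 1 to 8 rows; each row is the pose to reach, as a shift and turn from the pose commanded when the call began, along the tool's axes at that moment; what a row does not reach only later rows make up. A row lasts 1/10 s, in which the tool goes at most 50 mm and 8.59 degrees, less where a joint would pass 70% of its speed; a pose out of reach is approached as far as the arm can. A call with a number of a shift or a turn outside -1 to 1 is refused whole. A call with a gripper value outside its range is refused whole. OPENING is the gripper command: -1 is shut, 1 is fully open, values between are in proportion, set as the call begins (- or left out, the last holds). The fingers move at their own pace and stop on an object; FORCE is the grip in N (left out, the last holds). Time passes only in rows, so rows that repeat a pose let the fingers close. It gives the time, the measured TCP pose, the force and the opening at its end, in the units of the state.
- r.read_state(): the state, without advancing time (a new reading comes with each control period).
- vision.camera(name): name is "scene" or "top" or "wrist"; returns (picture, depth): 480x640x3 uint8, blue, green, red; 480x640 float32, m along the optical axis (not along the pixel's ray), 0 where there is no reading.
- vision.get_calibration(name): a dict with "camera_matrix" (3x3 intrinsics, pixels), "k1" (the pictures are not rectified: a ray, as slopes to the right and down, at radius r is drawn at 1 + k1 r^2 times it, then the intrinsics apply), "rvec" (rotation vector, rad) and "tvec" (3), from world to camera coordinates, as OpenCV has them. Camera axes: x right, y down, z forward; pixel columns grow to the right and rows downward; lengths in m; the calibration is good to about 2 mm. A picture is of the moment at which its call begins: read the wrist's pose just before it. get_calibration takes no time and is no camera call; for the wrist camera it gives the pose at the moment of the call.
- close_job(): hands the job in, once; it reports no verdict.
The state is a dict: "time": time; "joint_positions": joint angles; "joint_vel": joint speeds; "joint_torque": joint torques, N m; "ee_pos": TCP position; "eef_rot": TCP orientation; "ft_force": force on the tool from outside, world axes, zero at the start; "torque": the same for the moment, N m; "width": finger opening in m.
Only numpy, scipy, OpenCV 4.12 (cv2) and the standard library are available. Lean on these libraries where they do the work, as an engineer would, in place of code of your own. Each camera call takes 0.05 s, during which the arm holds its last target. There are 200 camera calls.

TASK

One of the two aluminium block inserts in the sprung rack has an old sleeve stuck down its well, and nothing shows it from outside. Try the plug gauge gently in the wells: lower it into the blocked well until it stops short, never forcing it so that the sprung cradle under the inserts sinks by more than 8 mm, and afterwards leave it standing fully home in the clear one. Then set the blocked insert down gently, upright, on the floor of the white reject tray; leave the clear one in its pocket and the glassware and bottles around undisturbed.

Things in the scene. Friction and masses are not known exactly. Their poses are not given: they have to be found in the camera images.
- gauge: Steel plug gauge, upright, 0.12 kg: round pin 16 mm thick, 40 mm long, slightly chamfered foot; shoulder disc 30 mm wide from 40 to 45 mm above the foot; dark handle 15 x 15 mm from 45 to 95 mm, sides along x and y; button to 98 mm. Origin: centre of the pin's foot, z up the pin. It starts in its stand, shoulder on the stand's top. Fully home means shoulder on the block's top.
- gauge_tip (a point): Centre of the pin's foot (the gauge's origin).
- gauge_shoulder (a point): Centre of the underside of the gauge's shoulder, 40 mm above the foot.
- gauge_stand: Fixed black stand that holds the gauge upright: post 60 x 60 mm, 46 mm tall on an 85 x 85 mm foot 6 mm thick, with a 20 mm hole down the middle, 42 mm deep. Origin: centre of its underside on the bench.
- rack: Fixed dark base plate 84 x 164 mm, 10 mm thick, of the rack. It carries a grey sprung cradle 80 x 160 mm whose top is 40 mm above the bench, with two square pockets 49 mm wide side by side along y, 40 mm either side of the origin, 12 mm deep, floor 28 mm above the bench. Origin: centre of the base's underside on the bench.
- cradle (a joint): How far the cradle with its pockets and inserts is pressed down on its springs, in m: 0 at rest, grows downward, bottoms at 0.012. It begins to sink at a push of up to 3 N and then yields 1 mm for each 2 N.
- block_a: Aluminium dry-bath insert: block 46 x 46 mm, 55 mm tall, 0.28 kg, a round well in the middle of its top. Origin: centre of its underside; z up, x and y square to its sides. Starts in a pocket of the cradle, underside 28 mm above the bench. A clear well takes the gauge fully; in the blocked well the sleeve stops it hard with its shoulder 18 mm above the block's top. Which block is blocked changes and must be felt.
- block_b: Aluminium dry-bath insert: block 46 x 46 mm, 55 mm tall, 0.28 kg, a round well in the middle of its top. Origin: centre of its underside; z up, x and y square to its sides. Starts in a pocket of the cradle, underside 28 mm above the bench. A clear well takes the gauge fully; in the blocked well the sleeve stops it hard with its shoulder 18 mm above the block's top. Which block is blocked changes and must be felt.
- block_a_mouth (a point): Centre of the well mouth on the top face (55 mm above the underside). Well 17.5 mm wide with a 2.5 mm lead-in chamfer, over 43 mm deep when clear; in the blocked one the stuck sleeve begins 22 mm below the mouth. This is the well of block_a.
- block_b_mouth (a point): Centre of the well mouth on the top face (55 mm above the underside). Well 17.5 mm wide with a 2.5 mm lead-in chamfer, over 43 mm deep when clear; in the blocked one the stuck sleeve begins 22 mm below the mouth. This is the well of block_b.
- reject_tray: Fixed white open tray 130 x 130 mm, 26 mm tall, walls and floor 4 mm thick. Origin: centre of its underside on the bench.
- conical_flask_2: Bystander: glass conical flask, 82 mm wide, 130 mm tall; origin at the centre of its foot.
- wash_bottle: Bystander: plastic wash bottle with a pointed cap, 63 mm wide, 165 mm tall; origin at the centre of its foot.
- beaker: Bystander: glass beaker, 70 mm wide, 82 mm tall; origin at the centre of its foot.
- reagent_jar: Bystander: screw-cap reagent jar, 58 mm wide, 118 mm tall; origin at the centre of its foot.
Mind the look-alikes: they are no part of the job. Of the things shaped like the gauge, the steel one is meant.

How it is judged:
By the outcome, as a careful person would: the job done as asked, in the order asked, and still so for the second after the job is handed in, with the robot touching nothing.
It also fails if it takes over 67 s, if anything falls off the work surface, if the arm or the gripper's body presses on something with over 40 N, if the wrist force passes 120 N, or if a joint passes its speed limit or range.

## Working session

There is one attempt and no reset: what is moved stays moved. The work goes in short steps, Python scripts to look and compute and a shell command to move; the robot and the scene stay as the last step left them, time stands still between calls to the robot, and variables do not carry over. Pictures are saved under pics/ and viewed, about 8 in all and at most 12, crops included, and the job is handed in when it is done.

```bash
mkdir -p pics; cat > h.py <<'E'
import numpy as np, cv2
from bench import r, vision
from scipy.spatial.transform import Rotation as R
def cal(n):
    c=vision.get_calibration(n); K=np.array(c["camera_matrix"],float); k1=c["k1"]
    M=cv2.Rodrigues(np.array(c["rvec"],float).reshape(3,1))[0]; t=np.array(c["tvec"],float).ravel()
    return K,k1,M,t
def ray(c,u,v):
    K,k1,M,t=c
    p=cv2.undistortPoints(np.array([[[u,v]]],float),K,np.array([k1,0,0,0.]))[0,0]
    return -M.T@t, M.T@np.array([p[0],p[1],1])
def onz(c,u,v,z):
    o,d=ray(c,u,v); return o+d*(z-o[2])/d[2]
def dep(c,D,u,v):
    o,d=ray(c,u,v); return o+d*D[int(round(v)),int(round(u))]
def proj(c,P):
    K,k1,M,t=c
    return cv2.projectPoints(np.array(P,float).reshape(-1,1,3),cv2.Rodrigues(M)[0],t,K,np.array([k1,0,0,0.]))[0].reshape(-1,2)
E
python3 - <<'E'
from h import *
for n in ("scene","top"):
    p,d=vision.camera(n); cv2.imwrite(f"pics/{n}0.png",p); np.save(f"{n}0.npy",d)
    c=cal(n); print(n,-c[2].T@c[3],c[0][0,0],c[1])
s=r.read_state(); print({k:np.round(v,3) for k,v in s.items()}); print(r.grasp_offset, R.from_quat(s["eef_rot"]).as_matrix().round(3))
E
```

```text
scene [-0.39662524  0.80997612  0.74152783] 587.0386089928064 -0.1982365797575809
top [0.35305512 0.06506779 1.08102326] 442.6715641025204 -0.01921630466645159
{'time': np.float64(0.1), 'joint_positions': array([ 1.097,  0.333, -0.065,  1.461,  0.022,  1.35 , -0.088]), 'joint_vel': array([-0.002, -0.001,  0.001, -0.001, -0.001,  0.002, -0.001]), 'joint_torque': array([ 1.0000e-03, -6.2454e+01,  2.4000e-02, -3.9072e+01, -6.1000e-02,
        3.7000e-02, -0.0000e+00]), 'ee_pos': array([ 0.272, -0.562,  0.222]), 'eef_rot': array([-0.689, -0.158,  0.689, -0.158]), 'ft_force': array([-0.046, -0.813, -0.957]), 'torque': array([ 0.014, -0.048, -0.053]), 'width': np.float64(0.087)}
0.0187 [[-0.001  0.436 -0.9  ]
 [ 0.001 -0.9   -0.436]
 [-1.    -0.001  0.   ]]
```

View pics/top0.png

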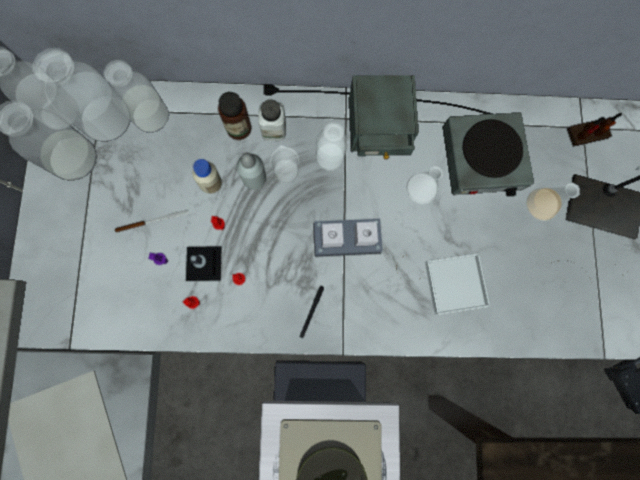

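View pics/scene0.png

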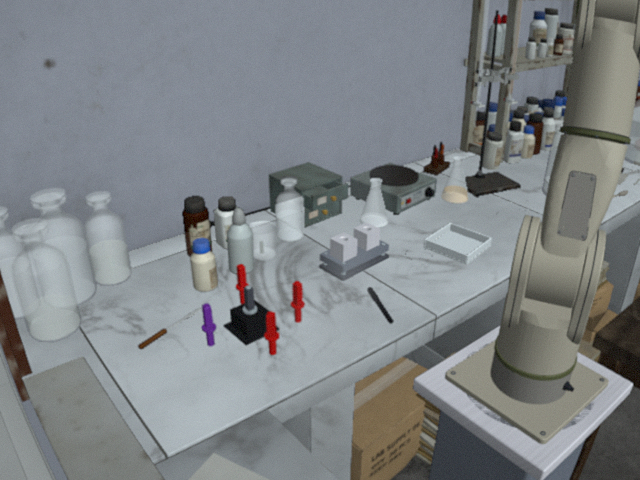

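```bash
python3 - <<'E'
from h import *
p=cv2.imread("pics/top0.png"); D=np.load("top0.npy"); c=cal("top")
hsv=cv2.cvtColor(p,cv2.COLOR_BGR2HSV)
def rep(n,m,z,amin=30,box=None):
    m=m.astype(np.uint8)
    if box: b=np.zeros_like(m); b[box[1]:box[3],box[0]:box[2]]=1; m=m*b
    for k in cv2.findContours(m,cv2.RETR_EXTERNAL,cv2.CHAIN_APPROX_NONE)[0]:
        if cv2.contourArea(k)<amin: continue
        q=np.array([onz(c,u,v,z)[:2] for u,v in k[:,0]],np.float32)
        (x,y),(w,h),a=cv2.minAreaRect(q*1000)
        (u,v),_,_=cv2.minAreaRect(k)
        print(n,"px",round(u),round(v),"xy",round(x,1),round(y,1),"size",round(w,1),round(h,1),"ang",round(a,1),"n",cv2.contourArea(k))
H,S,V=hsv[...,0],hsv[...,1],hsv[...,2]
rep("red",((H<8)|(H>172))&(S>150)&(V>90),0.098,20,(80,180,330,340))
rep("purple",(H>120)&(H<160)&(S>100),0.098,20,(80,180,330,340))
# heights from depth
Z=np.zeros(D.shape)
vv,uu=np.mgrid[0:480,0:640]
K,k1,M,t=c
pts=cv2.undistortPoints(np.stack([uu,vv],-1).reshape(-1,1,2).astype(float),K,np.array([k1,0,0,0.])).reshape(480,640,2)
W=(np.dstack([pts,np.ones((480,640))])*D[...,None]-t)@M
np.save("W0.npy",W); Z=W[...,2]
print("bench z",np.median(Z[300:330,120:180]))
rep("blocktop",(Z>.072)&(Z<.095),.083,40,(305,210,390,260))
rep("cradle",(Z>.03)&(Z<.095),.04,40,(305,210,390,262))
rep("cradle-col",(V<150)&(S>20),.04,40,(305,210,390,262))
rep("tray",(Z>.015)&(Z<.04),.026,100,(410,240,500,330))
rep("standtop",(Z>.035)&(Z<.055),.046,40,(170,235,235,290))
rep("standfoot-black",(V<60),.006,40,(170,235,235,290))
for n,b in (("hi",(80,80,345,310)),("hi2",(395,150,450,215))):
    rep(n,(Z>.06),.1,25,b)
def crop(x0,y0,x1,y1,f): return cv2.resize(p[y0:y1,x0:x1],None,fx=f,fy=f,interpolation=cv2.INTER_CUBIC)
A=crop(140,205,265,315,5); B=crop(305,205,395,265,6)
B=cv2.resize(B[:, :],(175*1,int(175*60/90)))
cv2.imwrite("pics/crop1.png",A)
E
```

```text
red px 191 302 xy 374.3 313.1 size 21.5 30.7 ang 1.4 n 112.5
red px 238 278 xy 427.8 213.1 size 24.2 24.1 ang 3.3 n 92.0
red px 217 222 xy 552.2 268.2 size 25.3 27.4 ang 1.6 n 102.0
purple px 158 258 xy 467.4 393.7 size 24.4 38.2 ang 1.5 n 131.5
bench z -0.0002126688342529265
blocktop px 332 234 xy 535.9 7.7 size 46.7 46.1 ang 1.6 n 375.0
blocktop px 366 232 xy 541.9 -71.8 size 47.5 47.4 ang 4.4 n 378.0
cradle px 348 236 xy 539.0 -32.4 size 81.5 160.3 ang 4.1 n 2134.5
cradle-col px 346 237 xy 536.8 -28.9 size 177.6 101.4 ang 88.9 n 2395.0
tray px 458 283 xy 434.5 -300.2 size 127.9 134.3 ang 9.7 n 2812.5
standtop px 200 262 xy 469.1 314.5 size 58.5 62.5 ang 1.4 n 641.0
standfoot-black px 203 264 xy 469.4 313.5 size 80.3 81.5 ang 2.2 n 1067.5
hi px 188 301 xy 375.7 318.6 size 20.3 17.8 ang 47.8 n 65.0
hi px 236 278 xy 428.7 218.3 size 17.6 17.5 ang 3.1 n 55.5
hi px 195 260 xy 466.0 310.7 size 17.8 22.8 ang 1.5 n 70.5
hi px 155 257 xy 471.3 399.6 size 27.9 13.8 ang 73.2 n 62.5
hi px 332 234 xy 532.3 8.9 size 49.1 46.4 ang 5.8 n 395.0
hi px 214 220 xy 556.2 273.6 size 20.7 20.4 ang 1.6 n 66.0
hi px 204 172 xy 668.4 304.2 size 65.6 57.1 ang 3.8 n 519.0
hi px 250 168 xy 682.5 200.8 size 72.5 64.7 ang 1.9 n 627.5
hi px 284 161 xy 701.3 122.5 size 69.0 67.9 ang 48.8 n 643.5
hi px 84 148 xy 718.2 585.9 size 75.9 16.0 ang 7.2 n 142.0
hi px 330 142 xy 751.7 17.0 size 102.8 66.0 ang 0.6 n 959.5
hi px 270 116 xy 814.2 159.3 size 84.0 63.9 ang 2.2 n 734.0
hi px 232 111 xy 821.9 249.6 size 104.8 66.2 ang 23.9 n 911.0
hi px 121 106 xy 832.2 512.1 size 139.1 191.4 ang 7.3 n 3484.0
hi2 px 431 180 xy 667.1 -220.0 size 49.5 72.2 ang 32.8 n 432.5
hi2 px 404 152 xy 732.5 -158.1 size 12.4 43.5 ang 2.1 n 82.5
```

View pics/crop1.png

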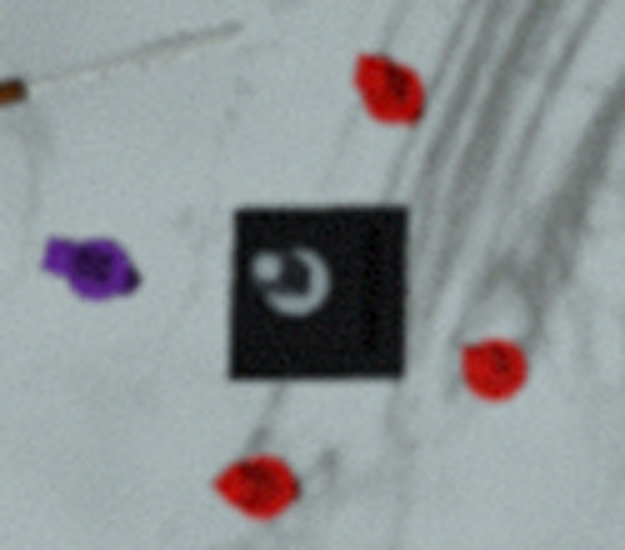

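The steel gauge stands in the black stand (top px 199,260, matching the crop). The red ones (191,302), (238,278), (217,222) and the purple one (158,258) stand on the bench and are look-alikes. Next I compute the move to a wrist view above the stand.

```bash
cat >> h.py <<'E'
def Rd(a):
    c,s=np.cos(np.radians(a)),np.sin(np.radians(a)); return np.array([[0,c,s],[0,s,-c],[-1,0,0]])
def rel(p,a):
    s=r.read_state(); R0=R.from_quat(s["eef_rot"]).as_matrix()
    d=R0.T@(np.array(p)-s["ee_pos"])/.25; w=R.from_matrix(R0.T@Rd(a)).as_rotvec()/1.5
    print("row",np.round(np.r_[d,w],4),"mm",np.round(d*250,1),"deg",np.round(np.degrees(w*1.5),2))
def st():
    s=r.read_state(); Rm=R.from_quat(s["eef_rot"]).as_matrix()
    print("t",round(float(s["time"]),2),"tcp",np.round(s["ee_pos"]*1000,1),"yaw",np.round(np.degrees(np.arctan2(Rm[1,1],Rm[0,1])),2),"tilt",np.round(np.degrees(np.arccos(min(1,-Rm[2,0]))),2),"F",np.round(s["ft_force"],2),"w",np.round(s["width"]*1000,1))
E
python3 - <<'E'
from h import *
c=cal("top")
print("shoulder",onz(c,140+297/5-.4,205+281/5-.4,.051),"button",onz(c,140+267/5-.4,205+267/5-.4,.104))
rel([.52,-.10,.30],0); rel([.44,.31,.30],0)
E
```

```text
shoulder [0.46996379 0.31358261 0.051     ] button [0.46978968 0.31435515 0.104     ]
row [-3.1130e-01 -1.2327e+00 -1.6980e+00 -7.4670e-01 -4.0000e-04  8.0000e-04] mm [ -77.8 -308.2 -424.5] deg [-6.417e+01 -4.000e-02  7.000e-02]
row [-3.0920e-01 -2.8482e+00 -2.1246e+00 -7.4670e-01 -4.0000e-04  8.0000e-04] mm [ -77.3 -712.1 -531.1] deg [-6.417e+01 -4.000e-02  7.000e-02]
```

```bash
q='-.31 -.616 -.85 -.7467 0 0'; python3 -m pendant '-.31 -.616 -.85 -.7467 0 0;-.31 -.616 -.85 -.7467 0 0;-.31 -.616 -.85 -.7467 0 0;-.31 -.616 -.85 -.7467 0 0;-.31 -.616 -.85 -.7467 0 0;-.31 -.616 -.85 -.7467 0 0;-.31 -.616 -.85 -.7467 0 0;-.31 -.616 -.85 -.7467 0 0' 0.2 && python3 -m pendant '0 .5 -.92 0 0 0;0 .5 -.92 0 0 0;0 .5 -.92 0 0 0;0 .5 -.92 0 0 0;0 .5 -.92 0 0 0;0 .5 -.92 0 0 0;0 .5 -.92 0 0 0'; python3 -c "
from h import *
st();rel([.44,.31,.30],0)"
```

```text
time: 0.9
ee_pos: [0.3969, -0.3304, 0.3002]
eef_rot: [0.498, 0.502, -0.498, 0.502]
ft_force: [-0.8, -0.7, -0.1]
width: 0.0526
time: 1.6
ee_pos: [0.5219, -0.099, 0.2997]
eef_rot: [0.499, 0.501, -0.499, 0.501]
ft_force: [-0.2, -1.8, 0.1]
width: 0.0519
t 1.6 tcp [521.9 -99.  299.7] yaw 0.26 tilt 0.06 F [-0.17 -1.79  0.06] w 51.9
row [ 2.0000e-04 -3.2040e-01 -1.6376e+00  3.0000e-03 -6.0000e-04  4.0000e-04] mm [ 1.000e-01 -8.010e+01 -4.094e+02] deg [ 0.26 -0.05  0.03]
```

```bash
python3 -c "
from h import *
c=cal('wrist');p,d=vision.camera('wrist');cv2.imwrite('pics/w1.png',p);np.savez('w1.npz',d=d,K=c[0],k1=c[1],M=c[2],t=c[3])
print(-c[2].T@c[3],c[2][2],proj(c,[[.536,.008,.083],[.542,-.072,.083],[.436,-.3,.026]]))"
python3 -m pendant '0 -.16 -.82 0 0 0;0 -.16 -.82 0 0 0;0 -.16 -.82 0 0 0;0 -.16 -.82 0 0 0;0 -.16 -.82 0 0 0;0 -.16 -.82 0 0 0'  && python3 -m pendant '0 -.16 -.82 0 0 0;0 -.16 -.82 0 0 0;0 -.16 -.82 0 0 0;0 -.16 -.82 0 0 0;0 -.16 -.82 0 0 0;0 -.16 -.82 0 0 0;0 -.16 -.82 0 0 0'; python3 -c "
from h import *
st()
c=cal('wrist');p,d=vision.camera('wrist');cv2.imwrite('pics/w2.png',p);np.savez('w2.npz',d=d,K=c[0],k1=c[1],M=c[2],t=c[3])
print(proj(c,[[.47,.314,.051],[.47,.314,.104]]))
a=cv2.imread('pics/w1.png');cv2.imwrite('pics/w12.png',cv2.resize(np.vstack([a,p]),(450,600+75))[:600] if 0 else cv2.resize(np.hstack([a,p]),(800,300),interpolation=cv2.INTER_AREA))"
```

```text
[ 0.52245603 -0.03019748  0.46054132] [-6.65768482e-04 -2.51008748e-01 -9.67984589e-01] [[335.91215115 109.10079006]
 [340.51951459 191.36973805]
 [256.30760448 356.77687595]]
time: 2.25
ee_pos: [0.4812, 0.1034, 0.3002]
eef_rot: [0.5, 0.5, -0.5, 0.501]
ft_force: [0.5, -0.9, 0.5]
width: 0.052
time: 2.95
ee_pos: [0.4433, 0.3056, 0.2995]
eef_rot: [-0.501, -0.499, 0.501, -0.499]
ft_force: [-0.2, -0.1, 0.1]
width: 0.052
t 2.95 tcp [443.3 305.6 299.5] yaw -0.23 tilt 0.09 F [-0.24 -0.14  0.11] w 52.0
[[344.56680231 204.1441404 ]
 [347.81598839 212.05320616]]
```

View pics/w12.png

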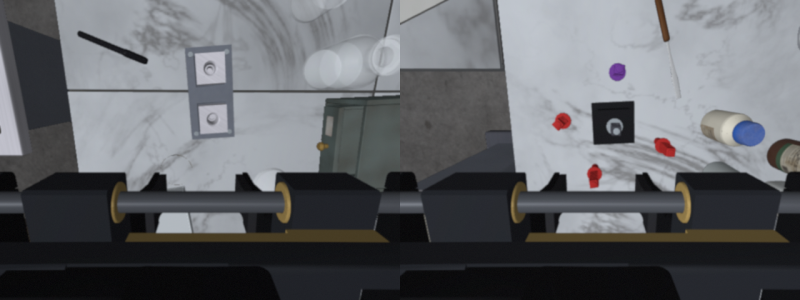

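```bash
python3 - <<'E'
from h import *
def load(n):
    f=np.load(n+".npz"); c=(f["K"],float(f["k1"]),f["M"],f["t"]); D=f["d"]
    vv,uu=np.mgrid[0:480,0:640]
    pts=cv2.undistortPoints(np.stack([uu,vv],-1).reshape(-1,1,2).astype(float),c[0],np.array([c[1],0,0,0.])).reshape(480,640,2)
    return cv2.imread(f"pics/{n}.png"),c,(np.dstack([pts,np.ones((480,640))])*D[...,None]-c[3])@c[2]
def rep(c,n,m,z,box,amin):
    b=np.zeros(m.shape,np.uint8); b[box[1]:box[3],box[0]:box[2]]=1
    for k in cv2.findContours(m.astype(np.uint8)*b,cv2.RETR_EXTERNAL,cv2.CHAIN_APPROX_NONE)[0]:
        if cv2.contourArea(k)<amin: continue
        q=np.array([onz(c,u,v,z)[:2] for u,v in k[:,0]],np.float32)*1000
        print(n,[np.round(x,1) for x in cv2.minAreaRect(q)],"circ",[np.round(x,1) for x in cv2.minEnclosingCircle(q)],"px",k[:,0].mean(0).round())
p,c,W=load("w1"); Z=W[...,2]; g=cv2.cvtColor(p,cv2.COLOR_BGR2GRAY)
B=(280,60,400,230)
rep(c,"block",(Z>.075)&(Z<.09),.083,B,200)
rep(c,"cradle",(Z>.03),.04,B,200)
q=((Z>.075)&(Z<.09)).astype(np.uint8)
rep(c,"bright",(g>170),.083,B,200)
rep(c,"dark",(g<150),.083,(325,95,347,122),20); rep(c,"dark",(g<150),.083,(329,178,352,205),20)
cv2.imwrite("pics/c2.png",np.hstack([cv2.resize(p[60:230,290:390],(350,595),interpolation=cv2.INTER_CUBIC),0*p[:1,:1].repeat(595,0).repeat(5,1)]))
a=cv2.resize(p[60:230,290:390],(350,595),interpolation=cv2.INTER_CUBIC)
p,c,W=load("w2"); Z=W[...,2]
rep(c,"handletop",(Z>.085)&(Z<.115),.101,(300,150,400,240),10)
rep(c,"stand",(Z>.03)&(Z<.115),.046,(300,150,400,240),100)
b=cv2.resize(p[165:245,315:375],(440,587),interpolation=cv2.INTER_CUBIC)
cv2.imwrite("pics/c2.png",np.hstack([a[:587],b]))
E
```

```text
block [array([542.7, -70.8]), array([45.8, 46.2]), np.float64(4.2)] circ [array([542.7, -70.5]), np.float64(32.0)] px [341. 190.]
block [array([536.9,   8.1]), array([45.8, 45.8]), np.float64(4.2)] circ [array([537.1,   8.2]), np.float64(32.0)] px [337. 108.]
cradle [array([539.7, -31.4]), array([ 79.8, 159. ]), np.float64(4.3)] circ [array([540. , -31.6]), np.float64(88.5)] px [337. 146.]
bright [array([ 580.1, -105.8]), array([48.6, 14. ]), np.float64(3.1)] circ [array([ 580.6, -105.9]), np.float64(24.8)] px [378. 224.]
bright [array([542.3, -71.4]), array([44.1, 44.1]), np.float64(4.3)] circ [array([542.3, -71.1]), np.float64(30.4)] px [341. 190.]
bright [array([492.5, -75. ]), array([74.9, 26.4]), np.float64(88.7)] circ [array([488.4, -74.9]), np.float64(38.5)] px [291. 195.]
bright [array([536.5,   8.3]), array([44.7, 44.8]), np.float64(4.3)] circ [array([536.6,   8.5]), np.float64(30.8)] px [337. 108.]
dark [array([533.2,   9.8]), array([18.7, 15.1]), np.float64(46.7)] circ [array([535.1,   8.5]), np.float64(10.0)] px [333. 107.]
dark [array([539.2, -71.6]), array([15.6, 18.9]), np.float64(30.2)] circ [array([540.3, -71.1]), np.float64(9.9)] px [337. 190.]
handletop [array([468. , 317.5]), array([16.1, 15.1]), np.float64(89.8)] circ [array([468.4, 317.5]), np.float64(10.7)] px [346. 208.]
stand [array([468.7, 316.9]), array([59.6, 60.8]), np.float64(2.4)] circ [array([468.5, 316.8]), np.float64(41.8)] px [343. 200.]
```

View pics/c2.png

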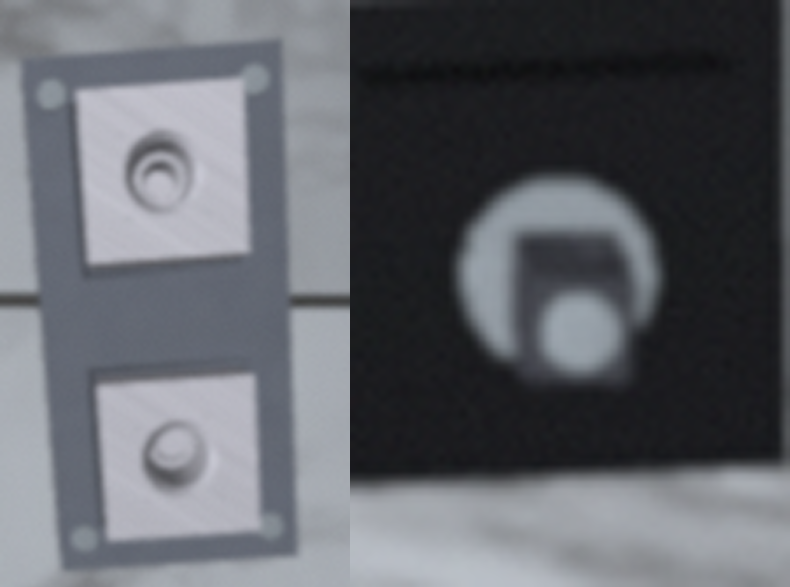

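```bash
python3 -m pendant '0 .1 -.044 0 0 0;.2 .1 -.044 0 0 0;.4 .1 -.044 0 0 0;.6 .1 -.044 0 0 0;.76 .1 -.044 0 0 0;.88 .1 -.044 0 0 0;.946 .1 -.044 0 0 0;.946 .1 -.044 0 0 0'; python3 -c "
from h import *
st()"; python3 -m pendant '0 0 0 0 0 0;0 0 0 0 0 0;0 0 0 0 0 0;0 0 0 0 0 0;0 0 0 0 0 0' -1 30;python3 -c "
from h import *
st()"
```

```text
time: 3.8
ee_pos: [0.4666, 0.3172, 0.0618]
eef_rot: [-0.499, -0.499, 0.502, -0.499]
ft_force: [-0.3, -0.5, 0.3]
width: 0.0522
t 3.8 tcp [466.6 317.2  61.8] yaw -0.14 tilt 0.19 F [-0.25 -0.46  0.28] w 52.2
time: 4.3
ee_pos: [0.4667, 0.3197, 0.064]
eef_rot: [0.5, 0.5, -0.5, 0.5]
ft_force: [-0.2, 0.4, -0.2]
width: 0.0199
t 4.3 tcp [466.7 319.7  64. ] yaw 0.0 tilt 0.05 F [-0.22  0.41 -0.21] w 19.9
```

```bash
python3 -m pendant '0 0 0 0 0 0;0 0 0 0 0 0;0 0 0 0 0 0;0 0 0 0 0 0' -1 30;python3 -m pendant '-.04 0 0 0 0 0;-.08 0 0 0 0 0;-.14 0 0 0 0 0;-.22 0 0 0 0 0;-.34 0 0 0 0 0;-.48 0 0 0 0 0;-.6 0 0 0 0 0;-.6 0 0 0 0 0'; python3 -c "
from h import *
for i in range(3):
  st()
  c=cal('wrist');p,d=vision.camera('wrist')
cv2.imwrite('pics/w3.png',p);np.savez('w3.npz',d=d,K=c[0],k1=c[1],M=c[2],t=c[3])
s=r.read_state()['ee_pos'];R0=R.from_quat(r.read_state()['eef_rot']).as_matrix()
f=s-[0,0,-.0187-0]  # grasp pt
print(proj(c,[s,s+[0,0,-.04],s+[0,0,.019]]))
cv2.imwrite('pics/w3c.png',cv2.resize(p[200:480,180:500],(640,560)))"
```

```text
time: 4.7
ee_pos: [0.4667, 0.3198, 0.0638]
eef_rot: [0.5, 0.5, -0.5, 0.5]
ft_force: [0.4, -0.6, 4.8]
width: 0.0148
time: 5.5
ee_pos: [0.4674, 0.3214, 0.2188]
eef_rot: [0.502, 0.5, -0.498, 0.501]
ft_force: [-0.2, 0.9, -1.3]
width: 0.0148
t 5.5 tcp [467.4 321.4 218.8] yaw 0.03 tilt 0.38 F [-0.16  0.93 -1.31] w 14.8
t 5.55 tcp [466.9 320.5 216.3] yaw 0.02 tilt 0.22 F [ 0.73 -0.47 -2.05] w 14.7
t 5.6 tcp [466.4 319.8 214.5] yaw 0.01 tilt 0.07 F [ 0.06  0.57 -1.71] w 14.6
[[319.38550996 298.90438483]
 [319.71552769 271.6935262 ]
 [319.17110853 316.57686137]]
```

View pics/w3c.png

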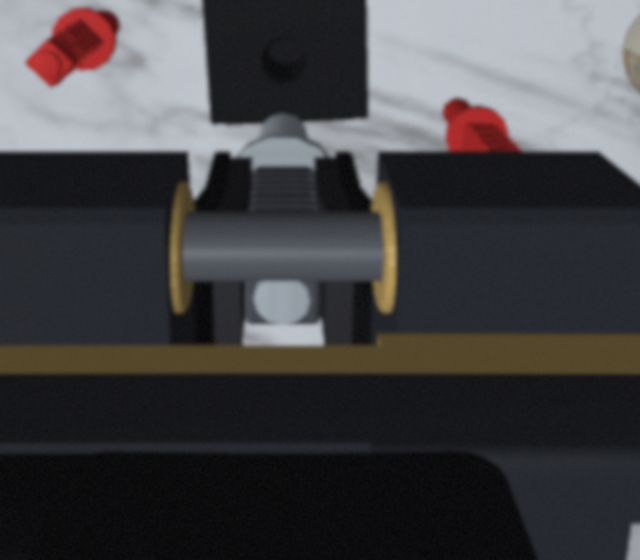

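```bash
python3 - <<'E'
from h import *
f=np.load("w3.npz"); c=(f["K"],float(f["k1"]),f["M"],f["t"])
st(); z=r.read_state()["ee_pos"][2]; dz=z-.064
print("button",onz(c,180+281.5/2,200+299/2,.104+dz)*1000)
print("foot +y rim (chamfered ~7mm)",onz(c,180+284/2,200+113/2,.006+dz)*1000)
print("shoulder top +y rim (15mm)",onz(c,180+284/2,200+137/2,.051+dz)*1000)
# stand hole seen
print("hole",onz(c,180+283/2,200+58/2,.046)*1000)
p=cv2.imread("pics/w3.png"); 
g=cv2.cvtColor(p,cv2.COLOR_BGR2GRAY)
print(g[248:275,321])
E
```

```text
t 5.65 tcp [466.1 319.3 213.3] yaw 0.01 tilt 0.04 F [-0.89 -0.66 -0.93] w 14.5
button [466.78781501 316.10678568 253.34672701]
foot +y rim (chamfered ~7mm) [467.4555942  323.26554579 155.34672701]
shoulder top +y rim (15mm) [467.34990611 330.32371918 200.34672701]
hole [467.23390681 317.28325324  46.        ]
[ 27  27  27  26  28  25  27  35  56  77  86  88  88  87  86  86  83  85
  84  86 106 134 152 154 156 155 156]
```

```bash
python3 -m pendant '0 .14 .76 0 0 0;0 .14 .76 0 0 0;0 .14 .76 0 0 0;0 .14 .76 0 0 0;0 .14 .76 0 0 0' && python3 -m pendant '0 .14 .76 0 0 0;0 .14 .76 0 0 0;0 .14 .76 0 0 0;0 .14 .76 0 0 0;0 .14 .76 0 0 0;0 .14 .76 0 0 0;0 .14 .76 0 0 0;0 .14 .76 0 0 0'; python3 - <<'E'
from h import *
for i in range(2):
  c=cal('wrist');p,d=vision.camera('wrist'); st()
cv2.imwrite('pics/w4.png',p);np.savez('w4.npz',d=d,K=c[0],k1=c[1],M=c[2],t=c[3])
vv,uu=np.mgrid[0:480,0:640]
pts=cv2.undistortPoints(np.stack([uu,vv],-1).reshape(-1,1,2).astype(float),c[0],np.array([c[1],0,0,0.])).reshape(480,640,2)
W=(np.dstack([pts,np.ones((480,640))])*d[...,None]-c[3])@c[2]; Z=W[...,2]; Z[275:]=0
g=cv2.cvtColor(p,cv2.COLOR_BGR2GRAY)
for m,n in (((Z>.075)&(Z<.09),"Z"),(g>165,"g")):
  for k in cv2.findContours(m.astype(np.uint8),cv2.RETR_EXTERNAL,cv2.CHAIN_APPROX_NONE)[0]:
    if not 800<cv2.contourArea(k)<8000: continue
    q=np.array([onz(c,u,v,.083)[:2] for u,v in k[:,0]],np.float32)*1000
    print(n,[np.round(x,1) for x in cv2.minAreaRect(q)],k[:,0].mean(0))
print(proj(c,[[.5367,.0082,.083]]))
E
```

```text
time: 6.15
ee_pos: [0.5022, 0.1221, 0.212]
eef_rot: [-0.501, -0.497, 0.504, -0.498]
ft_force: [-0.4, 0.1, -1.8]
width: 0.0147
time: 6.95
ee_pos: [0.5363, -0.0586, 0.2133]
eef_rot: [0.499, 0.501, -0.499, 0.5]
ft_force: [-0.4, 0.2, -2.0]
width: 0.0145
t 7.0 tcp [536.3 -58.9 213.4] yaw 0.14 tilt 0.01 F [-0.73 -0.73 -1.12] w 14.4
t 7.05 tcp [536.4 -59.2 213.6] yaw 0.11 tilt 0.0 F [ 0.15  0.16 -1.53] w 14.7
Z [array([542.8, -70.1]), array([45.8, 47.1]), np.float64(4.2)] [329.19455253 245.92996109]
Z [array([749.8, -53.2]), array([82.6, 38.1]), np.float64(44.9)] [586.38410596 230.94701987]
Z [array([537. ,   8.4]), array([45.7, 45.7]), np.float64(4.2)] [321.77021277 150.50212766]
Z [array([724.4,  14.8]), array([73. , 35.1]), np.float64(89.7)] [563.49270073 140.21167883]
g [array([ 738.7, -186.4]), array([34.9, 85.1]), np.float64(55.5)] [545.68780488 371.47317073]
g [array([ 345. , -178.2]), array([42.8, 45.8]), np.float64(0.0)] [105.44512195 360.1097561 ]
g [array([542.5, -70.9]), array([45.5, 45.2]), np.float64(4.0)] [328.49812734 245.71161049]
g [array([536.7,   8.3]), array([45.7, 45.6]), np.float64(4.2)] [321.58369099 150.54935622]
g [array([693.4,  96.9]), array([28.3, 87.2]), np.float64(89.8)] [538.20245399  17.7392638 ]
g [array([509. ,  92.7]), array([48.9, 74.5]), np.float64(66.5)] [292.03790087  33.76093294]
[[321.41420458 151.71166211]]
```

View pics/w4.png

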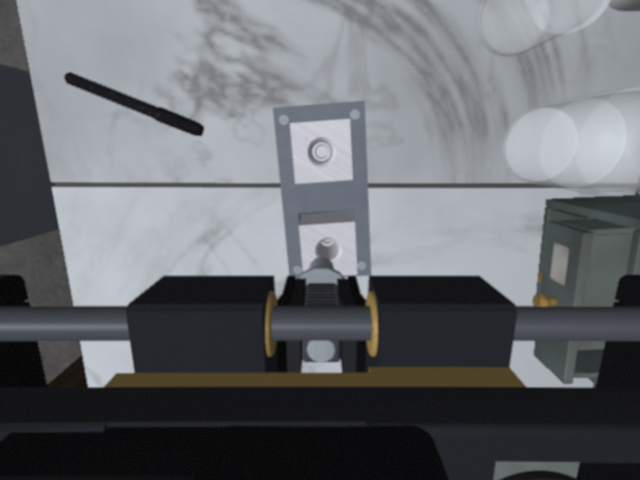

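```bash
python3 -m pendant '0 .021 .033 0 0 0;.1 .021 .033 0 0 0;.2 .021 .033 0 0 0;.254 .021 .033 0 0 0;.254 .021 .033 0 0 0;.254 .021 .033 0 0 0'; python3 -c "
from h import *
st();rel([.5417,-.0674,.150],0)"; python3 -m pendant '.008 0 0 0 0 0;.016 0 0 0 0 0;.024 0 0 0 0 0;.032 0 0 0 0 0;.04 0 0 0 0 0;.048 0 0 0 0 0;.056 0 0 0 0 0;.06 0 0 0 0 0'
```

```text
time: 7.65
ee_pos: [0.5422, -0.0687, 0.1508]
eef_rot: [0.5, 0.5, -0.5, 0.5]
ft_force: [0.1, -0.5, -0.9]
width: 0.0146
t 7.65 tcp [542.2 -68.7 150.8] yaw 0.01 tilt 0.04 F [ 0.1  -0.51 -0.94] w 14.6
row [ 0.0031 -0.0021 -0.0051  0.0001  0.     -0.0004] mm [ 0.8 -0.5 -1.3] deg [ 0.01  0.   -0.04]
time: 8.45
ee_pos: [0.5417, -0.0685, 0.1348]
eef_rot: [0.5, 0.5, -0.5, 0.5]
ft_force: [-0.6, 0.9, -0.8]
width: 0.0146
```

```bash
python3 -m pendant '.008 0 0 0 0 0;.016 0 0 0 0 0;.024 0 0 0 0 0;.032 0 0 0 0 0;.04 0 0 0 0 0;.048 0 0 0 0 0'; python3 -m pendant '.004 0 0 0 0 0;.008 0 0 0 0 0;.012 0 0 0 0 0;.016 0 0 0 0 0;.02 0 0 0 0 0'
```

```text
time: 9.05
ee_pos: [0.5418, -0.0685, 0.1229]
eef_rot: [0.5, 0.5, -0.5, 0.5]
ft_force: [-0.0, 0.5, -0.8]
width: 0.0147
time: 9.55
ee_pos: [0.5418, -0.0686, 0.118]
eef_rot: [0.5, 0.5, -0.5, 0.5]
ft_force: [1.1, 1.6, -0.4]
width: 0.0148
```

```bash
for i in 1; do python3 -m pendant '.004 0 0 0 0 0;.008 0 0 0 0 0'; python3 -c "
from h import *
for i in range(3):
  vision.camera('wrist'); st()"; done
```

```text
time: 9.75
ee_pos: [0.5418, -0.0686, 0.116]
eef_rot: [0.5, 0.5, -0.5, 0.5]
ft_force: [0.7, 1.5, -1.1]
width: 0.0142
t 9.8 tcp [541.7 -68.6 115.8] yaw 0.0 tilt 0.0 F [ 0.7   1.69 -0.55] w 14.7
t 9.85 tcp [541.7 -68.6 115.9] yaw 0.0 tilt 0.0 F [ 0.35  0.61 -1.52] w 14.9
t 9.9 tcp [541.7 -68.6 115.9] yaw 0.0 tilt 0.0 F [ 0.63  1.92 -2.42] w 14.7
```

```bash
python3 -m pendant '.004 0 0 0 0 0;.008 0 0 0 0 0;.012 0 0 0 0 0;.016 0 0 0 0 0;.02 0 0 0 0 0'; python3 -m pendant '.004 0 0 0 0 0;.008 0 0 0 0 0;.012 0 0 0 0 0;.016 0 0 0 0 0'
```

```text
time: 10.4
ee_pos: [0.5418, -0.0686, 0.111]
eef_rot: [0.5, 0.5, -0.5, 0.5]
ft_force: [0.5, 1.0, -0.4]
width: 0.0147
time: 10.8
ee_pos: [0.5418, -0.0686, 0.107]
eef_rot: [0.5, 0.5, -0.5, 0.5]
ft_force: [0.1, 1.3, -0.6]
width: 0.0145
```

N took the pin to 34 mm deep without resistance, so it is clear. Now the other well.

```bash
python3 -m pendant '-.04 0 0 0 0 0;-.1 0 0 0 0 0;-.2 0 0 0 0 0;-.2 0 0 0 0 0;-.2 -.023 -.318 0 0 0;-.2 -.023 -.318 0 0 0;-.2 -.023 -.318 0 0 0;-.2 -.023 -.318 0 0 0'; python3 -m pendant '0 0 0 0 0 0;0 0 0 0 0 0';python3 -c "
from h import *
st();rel([.536,.0106,.140],0)"
```

```text
time: 11.6
ee_pos: [0.536, 0.011, 0.1575]
eef_rot: [0.5, 0.5, -0.5, 0.501]
ft_force: [-0.1, -0.8, -0.8]
width: 0.0149
time: 11.8
ee_pos: [0.5361, 0.0095, 0.157]
eef_rot: [-0.5, -0.499, 0.501, -0.5]
ft_force: [-0.8, 0.6, -1.4]
width: 0.0148
t 11.8 tcp [536.1   9.5 157. ] yaw -0.11 tilt 0.03 F [-0.79  0.58 -1.36] w 14.8
row [ 0.0681 -0.0002 -0.0045 -0.0013  0.0003  0.0001] mm [17.  -0.1 -1.1] deg [-0.11  0.03  0.01]
```

```bash
python3 -m pendant '.03 0 -.004 0 0 0;.056 0 -.004 0 0 0;.064 0 -.004 0 0 0;.072 0 -.004 0 0 0;.08 0 -.004 0 0 0;.088 0 -.004 0 0 0;.096 0 -.004 0 0 0'; python3 -m pendant '.008 0 0 0 0 0;.016 0 0 0 0 0;.024 0 0 0 0 0;.032 0 0 0 0 0;.04 0 0 0 0 0';python3 -c "
from h import *
st()"
```

```text
time: 12.5
ee_pos: [0.536, 0.0119, 0.133]
eef_rot: [0.5, 0.5, -0.5, 0.5]
ft_force: [-0.5, -0.5, -2.5]
width: 0.0148
time: 13.0
ee_pos: [0.536, 0.0118, 0.1229]
eef_rot: [0.5, 0.5, -0.5, 0.5]
ft_force: [-0.2, -0.5, -1.7]
width: 0.0148
t 13.0 tcp [536.   11.8 122.9] yaw 0.0 tilt 0.01 F [-0.18 -0.46 -1.67] w 14.8
```

Entered at 18 mm depth; 1 mm steps now with checks.

```bash
python3 -m pendant '.004 0 0 0 0 0;.008 0 0 0 0 0;.012 0 0 0 0 0;.012 0 0 0 0 0'; python3 -m pendant '.004 0 0 0 0 0;.004 0 0 0 0 0';python3 -m pendant '.004 0 0 0 0 0;.004 0 0 0 0 0'
```

```text
time: 13.4
ee_pos: [0.5359, 0.0118, 0.12]
eef_rot: [-0.5, -0.5, 0.5, -0.5]
ft_force: [-0.2, -0.7, -0.9]
width: 0.0149
time: 13.6
ee_pos: [0.5359, 0.0119, 0.1189]
eef_rot: [0.5, 0.5, -0.5, 0.5]
ft_force: [-0.2, 0.6, -0.8]
width: 0.0148
time: 13.8
ee_pos: [0.5362, 0.0119, 0.1183]
eef_rot: [0.5, 0.5, -0.5, 0.5]
ft_force: [-0.5, 0.4, 2.6]
width: 0.0148
```

```bash
python3 -m pendant '.004 0 0 0 0 0;.004 0 0 0 0 0;.004 0 0 0 0 0';python3 -c "
from h import *
for i in range(4):
  vision.camera('wrist') if i else 0; st()"
```

```text
time: 14.1
ee_pos: [0.5362, 0.0119, 0.1173]
eef_rot: [0.5, 0.5, -0.5, 0.5]
ft_force: [-1.1, -0.7, 3.8]
width: 0.0146
t 14.1 tcp [536.2  11.9 117.3] yaw 0.0 tilt 0.03 F [-1.1  -0.7   3.79] w 14.6
t 14.15 tcp [536.2  11.9 117.3] yaw 0.0 tilt 0.03 F [-0.29  0.64  3.89] w 14.9
t 14.2 tcp [536.1  11.9 117.2] yaw 0.0 tilt 0.02 F [-0.51  0.19  3.32] w 14.7
t 14.25 tcp [536.2  11.9 117.2] yaw 0.0 tilt 0.03 F [-2.39  0.22  3.95] w 14.7
```

P is blocked: a firm stop 22 mm down at about 5 N, with about 1 mm of cradle sink. Back to N, to seat the gauge home.

```bash
python3 -m pendant '-.04 0 0 0 0 0;-.1 0 0 0 0 0;-.16 0 0 0 0 0;-.16 0 0 0 0 0;-.16 .0224 .322 0 0 0;-.16 .0224 .322 0 0 0;-.16 .0224 .322 0 0 0;-.16 .0224 .322 0 0 0'; python3 -m pendant '0 0 0 0 0 0;0 0 0 0 0 0;0 0 0 0 0 0';python3 -c "
from h import *
st();rel([.5418,-.0684,.140],0)"
```

```text
time: 15.05
ee_pos: [0.5414, -0.069, 0.1569]
eef_rot: [-0.5, -0.5, 0.5, -0.499]
ft_force: [0.6, -0.1, -0.8]
width: 0.0149
time: 15.35
ee_pos: [0.5416, -0.0677, 0.1571]
eef_rot: [0.5, 0.5, -0.5, 0.5]
ft_force: [0.3, 0.4, -1.9]
width: 0.0148
t 15.35 tcp [541.6 -67.7 157.1] yaw 0.09 tilt 0.01 F [ 0.29  0.4  -1.86] w 14.8
row [ 0.0684  0.0008  0.003   0.0011 -0.     -0.0001] mm [17.1  0.2  0.7] deg [ 0.09 -0.   -0.01]
```

```bash
python3 -m pendant '.03 0 .002 0 0 0;.056 0 .002 0 0 0;.068 0 .002 0 0 0;.08 0 .002 0 0 0;.092 0 .002 0 0 0;.104 0 .002 0 0 0;.116 0 .002 0 0 0;.128 0 .002 0 0 0'; python3 -m pendant '.008 0 0 0 0 0;.016 0 0 0 0 0;.024 0 0 0 0 0;.032 0 0 0 0 0;.04 0 0 0 0 0;.048 0 0 0 0 0;.056 0 0 0 0 0;.064 0 0 0 0 0';python3 -m pendant '.008 0 0 0 0 0;.016 0 0 0 0 0;.02 0 0 0 0 0;.02 0 0 0 0 0'
```

```text
time: 16.15
ee_pos: [0.5416, -0.0691, 0.1249]
eef_rot: [0.5, 0.5, -0.5, 0.5]
ft_force: [0.2, 0.4, -0.9]
width: 0.0152
time: 16.95
ee_pos: [0.5416, -0.0691, 0.1089]
eef_rot: [0.5, 0.5, -0.5, 0.5]
ft_force: [0.4, -0.2, -1.2]
width: 0.0146
time: 17.35
ee_pos: [0.5415, -0.0691, 0.1039]
eef_rot: [0.5, 0.5, -0.5, 0.5]
ft_force: [0.2, -0.2, -1.3]
width: 0.0151
```

```bash
python3 -m pendant '.004 0 0 0 0 0;.008 0 0 0 0 0;.012 0 0 0 0 0;.012 0 0 0 0 0'; python3 -m pendant '.004 0 0 0 0 0;.004 0 0 0 0 0';python3 -c "
from h import *
for i in range(2):
  vision.camera('wrist') if i else 0; st()"
```

```text
time: 17.75
ee_pos: [0.5416, -0.0691, 0.101]
eef_rot: [0.5, 0.5, -0.5, 0.5]
ft_force: [-0.4, 0.4, -1.7]
width: 0.0148
time: 17.95
ee_pos: [0.5416, -0.0691, 0.1002]
eef_rot: [0.5, 0.5, -0.5, 0.5]
ft_force: [-1.2, -0.1, 1.8]
width: 0.0145
t 17.95 tcp [541.6 -69.1 100.2] yaw 0.0 tilt 0.01 F [-1.19 -0.06  1.77] w 14.5
t 18.0 tcp [541.7 -69.1 100.3] yaw 0.0 tilt 0.02 F [-1.28 -0.51  2.48] w 14.6
```

```bash
python3 -m pendant '0 0 0 0 0 0;0 0 0 0 0 0;0 0 0 0 0 0;0 0 0 0 0 0' .2; python3 -m pendant '-.04 0 0 0 0 0;-.1 0 0 0 0 0;-.2 0 0 0 0 0;-.4 0 0 0 0 0;-.5 0 0 0 0 0;-.5 0 0 0 0 0;-.5 0 0 0 0 0' .65;python3 - <<'E'
from h import *
c=cal('wrist');p,d=vision.camera('wrist');st()
pt,dt=vision.camera('top');ct=cal('top');ps,ds=vision.camera('scene')
cv2.imwrite('pics/s5.png',cv2.resize(ps[210:290,300:420],(720,480),interpolation=cv2.INTER_CUBIC));cv2.imwrite('pics/t5.png',pt)
rel([.5368,.0083,.120],4.2)
E
```

```text
time: 18.4
ee_pos: [0.5416, -0.0691, 0.1]
eef_rot: [0.5, 0.5, -0.5, 0.5]
ft_force: [0.6, -0.3, -0.2]
width: 0.0389
time: 19.1
ee_pos: [0.5419, -0.0691, 0.2262]
eef_rot: [0.5, 0.499, -0.5, 0.501]
ft_force: [-0.2, 0.9, -1.1]
width: 0.0716
t 19.15 tcp [541.3 -69.1 225.1] yaw 0.0 tilt 0.02 F [-1.38  0.03 -0.25] w 71.6
row [ 4.170e-01 -1.620e-02 -3.097e-01 -4.880e-02 -2.000e-04  1.000e-03] mm [104.2  -4.1 -77.4] deg [-4.19 -0.01  0.09]
```

View pics/s5.png

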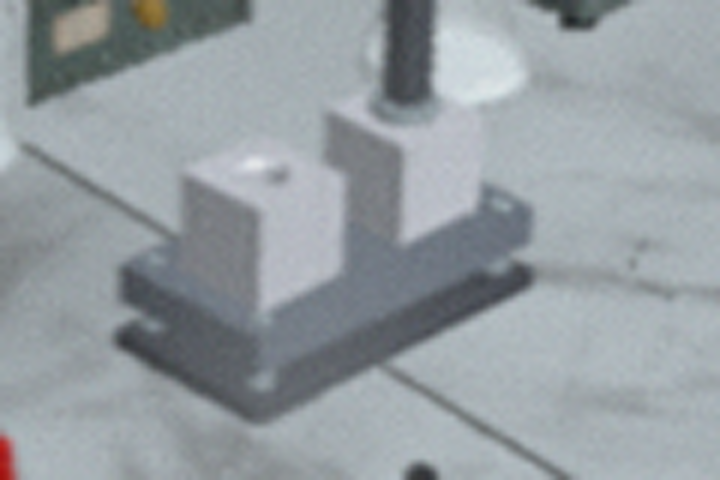

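```bash
python3 -m pendant '0 -.0162 -.31 -.0488 0 0;0 -.0162 -.31 -.0488 0 0;.1 -.0162 -.31 -.0488 0 0;.25 -.0162 -.31 -.0488 0 0;.417 -.0162 -.31 -.0488 0 0;.417 -.0162 -.31 -.0488 0 0;.417 -.0162 -.31 -.0488 0 0'; python3 -c "
from h import *
st();rel([.5368,.0083,.05],4.2)"
```

```text
time: 19.95
ee_pos: [0.5371, 0.0086, 0.121]
eef_rot: [0.481, 0.519, -0.482, 0.517]
ft_force: [-0.1, -0.5, 0.8]
width: 0.0718
t 19.95 tcp [537.1   8.6 121. ] yaw 4.22 tilt 0.11 F [-0.07 -0.49  0.77] w 71.8
row [ 2.839e-01 -1.000e-03  1.300e-03  2.000e-04 -5.000e-04  1.100e-03] mm [71.  -0.2  0.3] deg [ 0.02 -0.04  0.1 ]
```

```bash
python3 -m pendant '.08 0 0 0 0 0;.16 0 0 0 0 0;.22 0 0 0 0 0;.26 0 0 0 0 0;.284 0 0 0 0 0;.284 0 0 0 0 0'; python3 -m pendant '0 0 0 0 0 0;0 0 0 0 0 0;0 0 0 0 0 0;0 0 0 0 0 0;0 0 0 0 0 0;0 0 0 0 0 0' -1 35; python3 -m pendant '-.01 0 0 0 0 0;-.02 0 0 0 0 0;-.04 0 0 0 0 0;-.06 0 0 0 0 0;-.08 0 0 0 0 0;-.1 0 0 0 0 0;-.1 0 0 0 0 0'
```

```text
time: 20.55
ee_pos: [0.5376, 0.0084, 0.0498]
eef_rot: [0.481, 0.518, -0.481, 0.518]
ft_force: [-0.4, -1.1, 0.3]
width: 0.0715
time: 21.15
ee_pos: [0.5375, 0.0083, 0.0499]
eef_rot: [0.481, 0.518, -0.481, 0.518]
ft_force: [-1.8, 0.4, 1.6]
width: 0.0458
time: 21.85
ee_pos: [0.5381, 0.0084, 0.0757]
eef_rot: [0.482, 0.518, -0.481, 0.518]
ft_force: [0.5, -0.3, -3.5]
width: 0.0458
```

```bash
python3 -m pendant '-.1 0 0 0 0 0;-.2 0 0 0 0 0;-.35 0 0 0 0 0;-.45 0 0 0 0 0;-.5 0 0 0 0 0;-.5 0 0 0 0 0;-.5 0 0 0 0 0'; python3 -c "
from h import *
st();rel([.435,-.2995,.2],9.7)"
```

```text
time: 22.55
ee_pos: [0.537, 0.0082, 0.1985]
eef_rot: [0.481, 0.518, -0.482, 0.518]
ft_force: [-0.5, 0.5, -3.7]
width: 0.0459
t 22.55 tcp [537.    8.2 198.5] yaw 4.19 tilt 0.09 F [-0.46  0.49 -3.7 ] w 45.9
row [-5.4000e-03 -4.9670e-01  1.1977e+00 -6.4100e-02 -0.0000e+00  1.0000e-03] mm [  -1.4 -124.2  299.4] deg [-5.51 -0.    0.09]
```

Two calls, each half of the way, then a look before lowering.

```bash
python3 -m pendant '0 -.1 .22 0 0 0;0 -.248 .6 0 0 0;0 -.248 .6 0 0 0;0 -.248 .6 0 0 0;0 -.248 .6 0 0 0' && python3 -m pendant '0 -.1 .22 -.032 0 0;0 -.248 .598 -.064 0 0;0 -.248 .598 -.064 0 0;0 -.248 .598 -.064 0 0;0 -.248 .598 -.064 0 0;0 -.248 .598 -.064 0 0;0 -.248 .598 -.064 0 0'; python3 -c "
from h import *
p,d=vision.camera('scene');cv2.imwrite('pics/s6.png',p)
st();rel([.435,-.2995,.05],9.7)"
```

```text
time: 23.05
ee_pos: [0.485, -0.1484, 0.198]
eef_rot: [0.482, 0.518, -0.483, 0.516]
ft_force: [0.7, 0.3, -3.6]
width: 0.0459
time: 23.75
ee_pos: [0.4368, -0.2972, 0.1994]
eef_rot: [0.455, 0.541, -0.455, 0.541]
ft_force: [0.2, 0.0, -3.5]
width: 0.0458
t 23.8 tcp [ 436.7 -297.4  199.6] yaw 9.87 tilt 0.03 F [ 0.38  0.68 -2.9 ] w 45.9
row [ 5.983e-01 -8.200e-03  7.300e-03  2.000e-03 -4.000e-04 -0.000e+00] mm [149.6  -2.1   1.8] deg [ 0.17 -0.03 -0.  ]
```

View pics/s6.png

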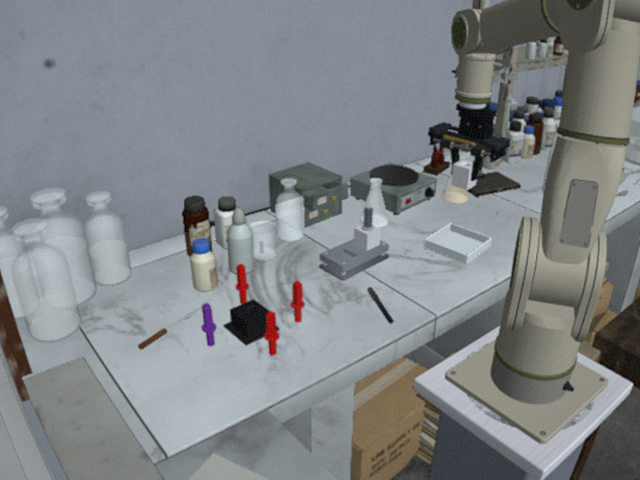

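```bash
python3 -m pendant '.15 -.008 .007 0 0 0;.3 -.008 .007 0 0 0;.44 -.008 .007 0 0 0;.54 -.008 .007 0 0 0;.61 -.008 .007 0 0 0;.65 -.008 .007 0 0 0;.66 -.008 .007 0 0 0;.66 -.008 .007 0 0 0';python3 -m pendant '.008 0 0 0 0 0;.014 0 0 0 0 0;.02 0 0 0 0 0;.02 0 0 0 0 0;.02 0 0 0 0 0'; python3 -m pendant '.004 0 0 0 0 0;.004 0 0 0 0 0'
```

```text
time: 24.6
ee_pos: [0.4346, -0.3012, 0.0353]
eef_rot: [0.456, 0.54, -0.456, 0.541]
ft_force: [-0.7, -0.1, -2.1]
width: 0.046
time: 25.1
ee_pos: [0.4341, -0.3015, 0.0299]
eef_rot: [0.456, 0.54, -0.456, 0.541]
ft_force: [0.4, 0.4, -2.5]
width: 0.0459
time: 25.3
ee_pos: [0.4341, -0.3014, 0.0287]
eef_rot: [0.456, 0.54, -0.456, 0.54]
ft_force: [1.2, -0.0, -3.0]
width: 0.0456
```

```bash
python3 -m pendant '.003 0 0 0 0 0;.006 0 0 0 0 0;.006 0 0 0 0 0'; python3 -m pendant '.003 0 0 0 0 0;.003 0 0 0 0 0'; python3 -m pendant '.002 0 0 0 0 0;.002 0 0 0 0 0'
```

```text
time: 25.6
ee_pos: [0.434, -0.3014, 0.0272]
eef_rot: [0.456, 0.541, -0.456, 0.54]
ft_force: [0.5, 0.2, -3.0]
width: 0.0458
time: 25.8
ee_pos: [0.4341, -0.3014, 0.0265]
eef_rot: [0.456, 0.541, -0.456, 0.54]
ft_force: [0.2, -0.8, -3.1]
width: 0.0458
time: 26.0
ee_pos: [0.4342, -0.3015, 0.0261]
eef_rot: [0.456, 0.54, -0.456, 0.541]
ft_force: [-0.8, 0.5, -0.9]
width: 0.0455
```

```bash
python3 -m pendant '.001 0 0 0 0 0;.001 0 0 0 0 0'; python3 -m pendant '0 0 0 0 0 0;0 0 0 0 0 0;0 0 0 0 0 0;0 0 0 0 0 0' .6; python3 -m pendant '-.04 0 0 0 0 0;-.1 0 0 0 0 0;-.2 0 0 0 0 0;-.35 0 0 0 0 0;-.5 0 0 0 0 0;-.65 0 0 0 0 0;-.8 0 0 0 0 0;-.8 0 0 0 0 0'; python3 - <<'E'
from h import *
p,d=vision.camera('scene');cv2.imwrite('pics/s7.png',p);st()
t,dt=vision.camera('top');cv2.imwrite('pics/t7.png',t)
a=cv2.resize(p[180:300,310:510],(800,480),interpolation=cv2.INTER_CUBIC)
cv2.imwrite('pics/s7c.png',a)
o=cv2.imread('pics/top0.png'); D=np.load('top0.npy'); m=(np.abs(dt-D)>.02)&(D>0)&(dt>0)
for k in cv2.findContours(m.astype(np.uint8),cv2.RETR_EXTERNAL,cv2.CHAIN_APPROX_NONE)[0]:
  if cv2.contourArea(k)>15: print("changed",cv2.boundingRect(k))
E
```

```text
time: 26.2
ee_pos: [0.4342, -0.3015, 0.0261]
eef_rot: [0.456, 0.54, -0.456, 0.541]
ft_force: [-2.5, 1.9, 3.2]
width: 0.0458
time: 26.6
ee_pos: [0.4342, -0.3015, 0.0258]
eef_rot: [0.456, 0.54, -0.456, 0.541]
ft_force: [-0.4, -0.0, 0.1]
width: 0.0668
time: 27.4
ee_pos: [0.4364, -0.3024, 0.2326]
eef_rot: [0.456, 0.537, -0.456, 0.544]
ft_force: [-0.0, -0.0, -0.7]
width: 0.0696
t 27.45 tcp [ 435.4 -301.9  229.7] yaw 9.71 tilt 0.35 F [-0.15  0.27 -0.98] w 69.6
changed (344, 454, 19, 26)
changed (448, 271, 28, 23)
changed (190, 256, 14, 10)
changed (363, 225, 12, 11)
changed (322, 224, 21, 23)
changed (481, 194, 159, 286)
```

View pics/s7c.png

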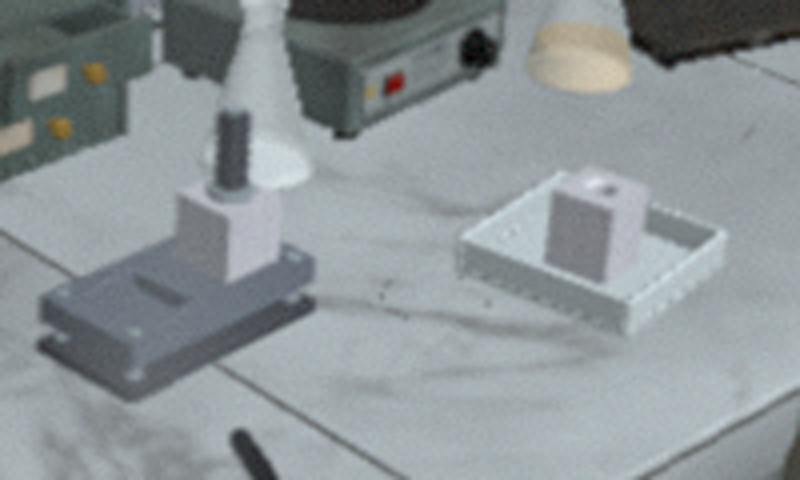

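The block stands upright inside the tray (crop px 597,225). The gauge is home in the clear block (232,155), and the other pocket is empty. Handing in.

```bash
python3 -c "
from bench import close_job
print(close_job())"
```

```text
the job is handed in; nothing more can be done
None
```

The job is done and handed in at about 27.5 s of the 67 s allowed.

- **Feeling the wells:** The −y well took the pin past 34 mm with no resistance, so that one is clear. In the +y well the gauge stopped hard about 22 mm down at roughly 5 N. The cradle sank about 1 mm.
- **Gauge:** I then lowered it fully home in the −y well. The arm height at contact matched the expected depth to within about 1 mm, and the pictures show the shoulder on the block's top.
- **Blocked insert:** The +y insert was lifted out and set down in the middle of the reject tray. Contact was about 5 N or less, and I saw it standing upright.
- **Last checks:** Comparing depth from the top camera before and after showed changes only at the stand, the rack, the tray and the arm itself. The bystanders and the look-alike gauges had not moved. No check failed. The top and wrist cameras disagreed by up to about 3 mm, so I used the wrist values for the gauge and the inserts.

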